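# Snap the ring-holder plate onto its three-ball base

### The job

Pick the ring-holder plate off its wooden pad by its black block and set it on the blue three-ball base with its brass ring towards the base's red mark. Keeping it level, push it down past the sprung side noses until they snap over its edges and it sits fully home on all three balls, then bed it in with a steady push of about 10 N on its brass cap with closed fingers for a second, never pressing the cap harder than 20 N, and let go. Leave the mallet, mandrel, loose ring and jar where they are.

Things in the scene. Friction and masses are not known exactly. Their poses are not given: they have to be found in the camera images.
- plate: Loose ring-holder plate, 0.27 to 0.38 kg: aluminium slab 92 (x) x 92 (y, over its two rounded steel side edges) x 8 mm. Origin: centre of the slab's underside; z up, x towards the brass ring and a red mark on the slab's edge. Underneath, three pairs of pins, 6 mm deep, form grooves for the balls; on the pad the origin is 6 mm above the pad's top.
- seat: Fixed blue base, 130 (x) x 180 (y) x 12 mm; origin at the centre of its underside on the bench, z up, red mark near its +x edge. Three 16 mm steel balls (tops 26 mm high) 32 mm from its centre: one towards +x, two at 120 degrees from it. A dark steel block with two sprung noses stands along each y side.
- seat_home (a point): Where the plate's origin is when fully home, 28.5 mm above the seat's underside, the plate's x along the seat's x. The plate's edges meet the noses 11 mm above home; let go there it rests on them. 5 to 15 N of push, held level, gets it past (tilted, it jams on one side); 4.5 mm above home the noses snap over its edges and their springs pull it down.
- pad: Fixed wooden pad 140 (x) x 110 (y) x 20 mm; origin at the centre of its underside. The plate waits on it.
- mallet: Bystander: nylon-faced mallet lying on the bench, head 90 mm long and 34 mm thick (origin under the head's centre), wooden handle reaching 200 mm along its x.
- mandrel_stand: Bystander: steel ring mandrel standing upright, 150 mm high on a 68 mm foot; origin at the centre of its underside.
- ring_blank: Bystander: loose brass ring, 25 mm across, 7 mm high, lying flat; origin at the centre of its underside.
- jar: Bystander: amber glass jar with black cap, 54 mm across, 60 mm high; origin at the centre of its underside.
- nose_level (a point): Point on the seat's centre line at the height of the four sprung noses, 37 mm above its underside. The noses (10 mm steel balls, at x = +-22 mm) point inwards from two dark blocks, 57 to 83 mm either side in y, 76 mm long, 48 mm high with 50 mm high screw heads.
- cap: Brass push cap, 20 mm across, 4 mm high, fixed on top of the plate's black grip block; origin at its underside, 46 mm above the plate's origin, so its top is at 50 mm. The block, 44 (x) x 26 (y) x 38 mm high, stands on the slab's middle: grip it across y. From its +x face an 18 mm steel mandrel stub with a ring reaches 62 mm from the centre, axis 16 mm below the cap.

How it is judged:
By the outcome, as a careful person would: the job done as asked, in the order asked, and still so for the second after the job is handed in, with the robot touching nothing.
It also fails if it takes over 69 s, if anything falls off the work surface, if the arm or the gripper's body presses on something with over 40 N, if the wrist force passes 120 N, or if a joint passes its speed limit or range.

### The arm

A 6-joint arm with a two-finger parallel gripper is mounted at the origin on the work surface. World frame = base frame: x ahead of the robot, y to its left, z up, the work surface at z = 0. Lengths are in m, angles in rad, forces in N, time in s.
With the tool pointing down it reaches from about 0.375 to 0.9 m from the base axis. Payload 3.1 kg.
Tool frame: the origin (TCP) lies between the finger pads; the fingertips stand 25 mm ahead of it and the grasp point (between the pads) lies 6 mm ahead of it; y points along the fingers, x is the direction in which the jaws open and shut, and the axes are right-handed (so a half turn about y gives the same grasp; the last joint's range is limited). The gripper opens to 87 mm and grips with 3 to 60 N. Pads are 19 mm wide; open, the fingers measure 117 mm over their backs; the gripper's body (75 mm by 190 mm) begins 51 mm behind the grasp point.
Start: joints at [0.998, 0.527, 1.433, -0, 1.181, -0.178], TCP at [0.24, 0.577, 0.248] pointing down, gripper open.
Joint ranges: [-3.08, 3.08], [-0.75, 2.2], [0.22, 2.44], [-1.43, 4.57], [0, 2.65], [-2.85, 2.85]. Speed limits (rad/s): [2.79, 2.79, 3.14, 3.14, 3.14, 3.14].

### API

Orientations are given as a unit quaternion [x, y, z, w].
In Python, from rig import robot gives the robot as it stands.
- The arm moves only by the tool carry_out, never from a script. Its argument "moves" is a list of rows, each a list of 7 numbers: the opening, from 0 (shut) to 1 (fully open), then the shift along the tool's x, y, z in cm, then the turn, a rotation vector about the tool's x, y, z in rad. In form: [[grip, x, y, z, rx, ry, rz], ...]. A call has 1 to 20 rows; each row is the pose to reach, as a shift and turn from the pose commanded when the call began, along the tool's axes at that moment; what a row does not reach only later rows make up. A row lasts 1/10 s, in which the tool goes at most 50 mm and 8.59 degrees, less where a joint would pass 70% of its speed; a pose out of reach is approached as far as the arm can. A call with a gripper value outside its range is refused whole. The fingers move at their own pace and stop on an object; "force" is the grip in N (left out, the last holds). Time passes only in rows, so rows that repeat a pose let the fingers close. It gives the time, the measured TCP pose, the force and the opening at its end, in the units of the state.
- robot.get_obs(): the state, without advancing time (a new reading comes with each control period).
- robot.camera(name): name is "scene" or "top" or "wrist"; returns the picture (400x640x3 uint8, red, green, blue); there is no depth.
- robot.camera_params(name): a dict with "fx", "fy", "cx", "cy" (pixels), "extrinsics" (4x4, takes a point from camera to world coordinates); the wrist camera has in their place "mount" (4x4, takes a point from camera to tool coordinates, whose origin is the TCP and whose axes are the tool frame's). Camera axes: x right, y down, z forward; pixel columns grow to the right and rows downward; lengths in m; the calibration is good to about 2 mm. A picture is of the moment at which its call begins: read the wrist's pose just before it. camera_params takes no time and is no camera call.
- robot.hand_in(): hands the job in, once; it reports no verdict.
The state is a dict: "time": time; "q": joint angles; "joint_velocities": joint speeds; "joint_torque": joint torques, N m; "position": TCP position; "tool_rot": TCP orientation; "ft_force": force on the tool from outside, world axes, zero at the start; "moment": the same for the moment, N m; "grip_width": finger opening in m.
Only numpy, scipy, OpenCV 4.12 (cv2) and the standard library are available. Lean on these libraries where they do the work, as an engineer would, in place of code of your own. Each camera call takes 0.05 s, during which the arm holds its last target.

## Working session

There is one attempt and no reset: what is moved stays moved. The work goes in short steps, Python scripts to look and compute and a tool call to move; the robot and the scene stay as the last step left them, time stands still between calls to the robot, and variables do not carry over. Pictures are saved under pics/ and viewed, and the job is handed in when it is done.

Besides the shell and the picture viewer there is one more tool, called by a JSON object that holds its "op" and its "data". carry_out: Moves the arm, as the interface text tells. Its arguments: {"type":"object","properties":{"moves":{"type":"array"},"force":{"type":"number"}},"required":["moves"]}

```bash
mkdir -p pics; ls; python3 - <<'E'
from rig import robot
import cv2,numpy as np
o=robot.get_obs();print(o)
for n in("scene","top","wrist"):
    im=robot.camera(n);cv2.imwrite(f"pics/{n}0.png",im[:,:,::-1]);print(n,robot.camera_params(n))
E
```

```text
pics
{'time': 0.0, 'q': array([ 9.97523260e-01,  5.28443540e-01,  1.43386987e+00,  1.06159809e-05,
        1.18135664e+00, -1.78482619e-01]), 'joint_velocities': array([-0.00012704, -0.00044138,  0.00162305,  0.00105303, -0.00126017,
        0.0005557 ]), 'joint_torque': array([-1.02297690e-03, -4.40044999e+01, -1.76588130e+01,  6.30819728e-02,
        5.81089477e-02, -1.52281268e-04]), 'position': array([0.23998549, 0.57638386, 0.24659577]), 'tool_rot': array([ 0.58863801,  0.39155595, -0.39290619, -0.58805949]), 'ft_force': array([-0.16521278,  0.03460852,  0.41940514]), 'moment': array([-0.02104422, -0.0488915 , -0.0064755 ]), 'grip_width': 0.0870366804461921}
scene {'fx': 460.81618425436534, 'fy': 460.81618425436534, 'cx': 322.45497905521717, 'cy': 201.8646878957341, 'extrinsics': array([[-0.38993751,  0.54489981, -0.74231593,  1.21157421],
       [ 0.92081479,  0.22461573, -0.31882268,  0.27656803],
       [-0.00699058, -0.8078564 , -0.5893379 ,  0.57757146],
       [ 0.        ,  0.        ,  0.        ,  1.        ]])}
top {'fx': 365.14597492192064, 'fy': 365.14597492192064, 'cx': 322.3890453213126, 'cy': 199.82298143780747, 'extrinsics': array([[ 0.01344254, -0.9911863 ,  0.13179155,  0.47121395],
       [-0.99974485, -0.01571589, -0.01622461,  0.00916502],
       [ 0.01815284, -0.13153983, -0.99114467,  0.87649724],
       [ 0.        ,  0.        ,  0.        ,  1.        ]])}
wrist {'fx': 315.2843333344189, 'fy': 315.2843333344189, 'cx': 319.7566530073315, 'cy': 202.30248263504518, 'mount': array([[ 9.99999630e-01,  5.67952236e-04,  6.46037388e-04,
         3.96365074e-04],
       [-4.80888842e-04, -2.53595204e-01,  9.67310313e-01,
        -1.35967477e-01],
       [ 7.13218039e-04, -9.67310265e-01, -2.53594837e-01,
         6.85952800e-02],
       [ 0.00000000e+00,  0.00000000e+00,  0.00000000e+00,
         1.00000000e+00]])}
```

View pics/scene0.png

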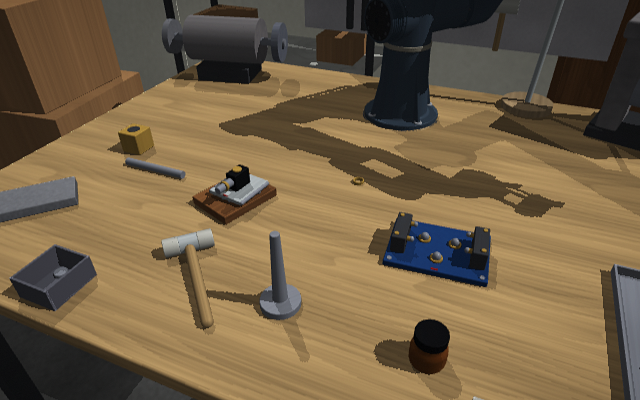

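View pics/top0.png

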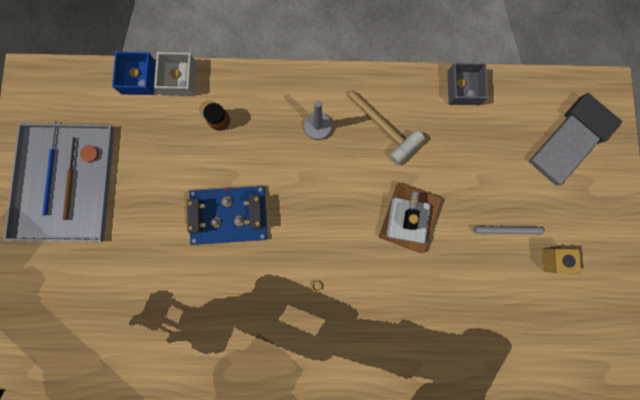

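View pics/wrist0.png

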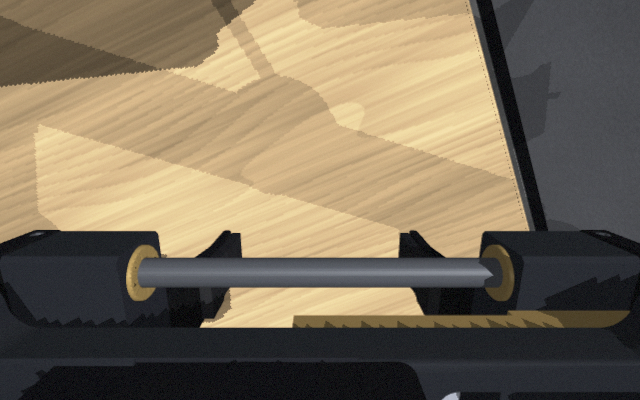

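```bash
python3 - <<'E'
import cv2
t=cv2.imread("pics/top0.png");s=cv2.imread("pics/scene0.png")
def c(im,n,x0,y0,w,h,k):cv2.imwrite(f"pics/{n}.png",cv2.resize(im[y0:y0+h,x0:x0+w],None,fx=k,fy=k,interpolation=cv2.INTER_CUBIC))
c(t,"tseat",180,175,100,75,8);c(t,"tpad",370,175,80,80,7);c(s,"sseat",375,200,125,90,6);c(s,"spad",185,150,100,75,8)
E
```

```text
(no output)
```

View pics/tseat.png

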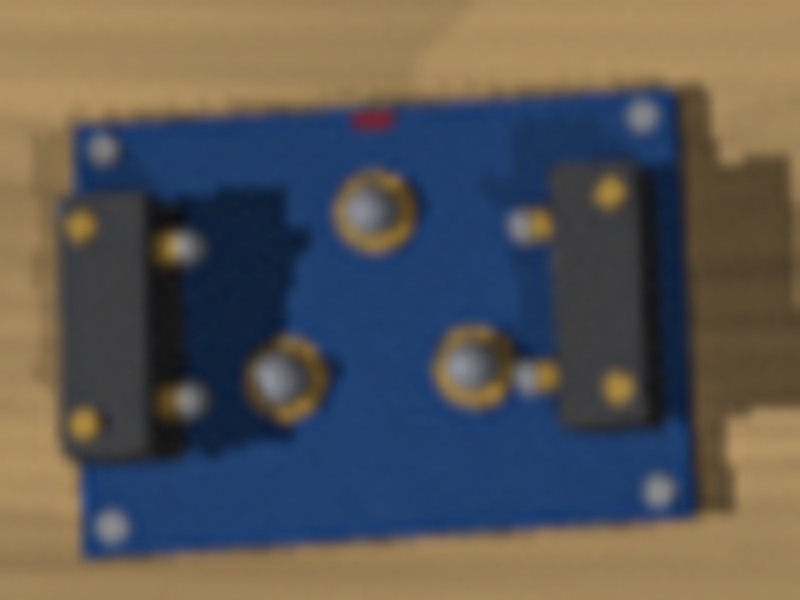

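View pics/tpad.png

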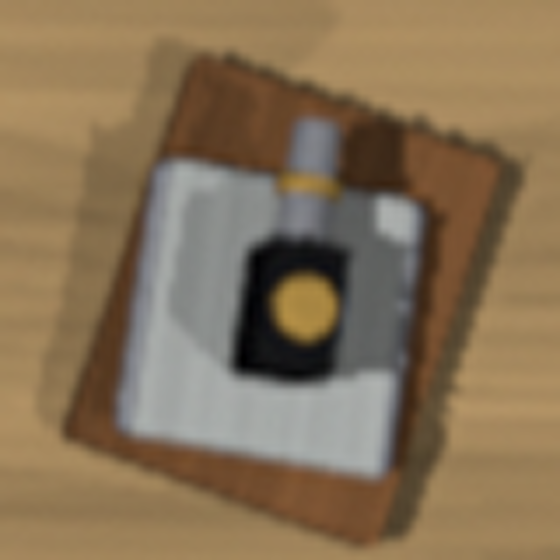

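View pics/sseat.png

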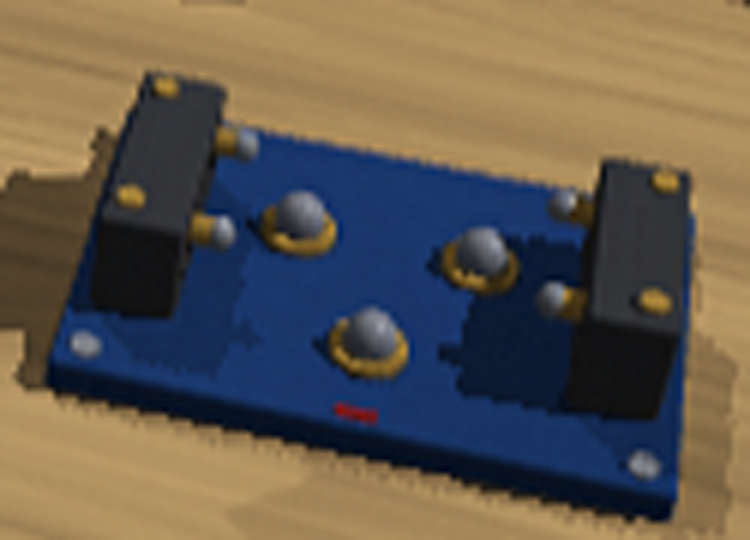

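View pics/spad.png

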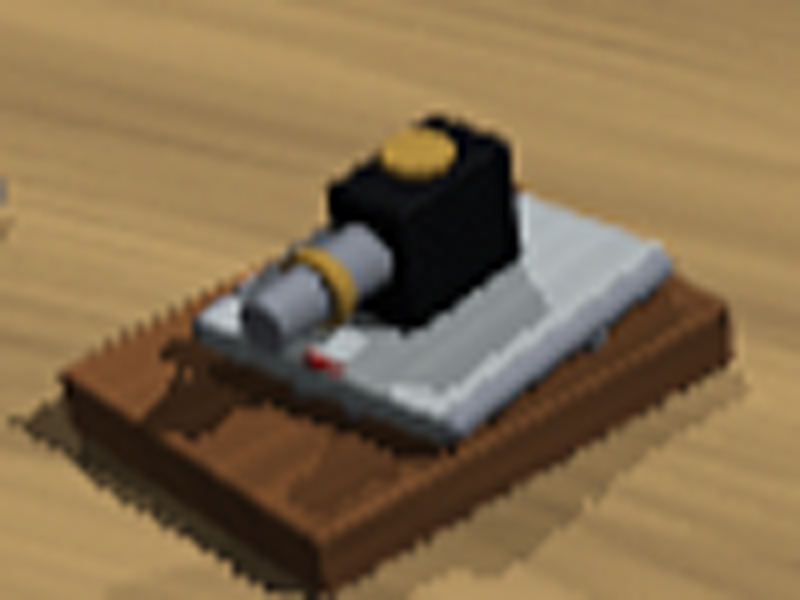

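```bash
cat > h.py <<'E'
import numpy as np
from rig import robot
from scipy.optimize import least_squares
from scipy.spatial.transform import Rotation as R
def proj(P,K,E):
    p=(np.asarray(P)-E[:3,3])@E[:3,:3]
    return np.stack([K['fx']*p[:,0]/p[:,2]+K['cx'],K['fy']*p[:,1]/p[:,2]+K['cy']],1)
def world(P,s):
    c,n=np.cos(s[2]),np.sin(s[2]);P=np.asarray(P,float)
    return np.stack([s[0]+c*P[:,0]-n*P[:,1],s[1]+n*P[:,0]+c*P[:,1],P[:,2]],1)
def fit(obs,x0,z0=0):
    # obs: list of (K,E,pts_mm,uv)
    def f(s): return np.concatenate([(proj(world(np.array(P)/1000.+[0,0,z0],s),K,E)-uv).ravel() for K,E,P,uv in obs])
    r=least_squares(f,x0,loss='soft_l1')
    return r.x,f(r.x).reshape(-1,2)
def crop(uv,x0,y0,k): return (np.array(uv,float)+.5)/k-.5+[x0,y0]
def show(name,obs,x0,z0=0):
    for lab,o in(("all",obs),)+tuple((str(i),[q]) for i,q in enumerate(obs)):
        s,r=fit(o,x0,z0);print(name,lab,s[:2].round(4),np.degrees(s[2]).round(2),"rms",np.sqrt((r**2).mean()).round(2))
        if lab!="all": print(r.round(1).tolist())
E
cat > m0.py <<'E'
from h import *
T=robot.camera_params("top");S=robot.camera_params("scene")
h=32*.5;q=32*3**.5/2
bt=[(65,90,12),(65,-90,12),(-65,90,12),(32,0,18),(-h,q,18),(-h,-q,18),(38,83,48),(38,57,48),(-38,57,48),(-38,83,48)]
ut=[(75,127),(675,90),(84,555),(372,210),(284,377),(471,365),(62,195),(145,192),(155,455),(70,460)]
bs=[(65,-90,12),(65,90,12),(32,0,18),(-h,-q,18),(-h,q,18),(-38,-83,48),(-38,-57,48),(38,-57,48),(38,-83,48),(-38,57,48),(-38,83,48),(38,83,48),(38,57,48)]
us=[(52,360),(672,490),(374,335),(301,215),(481,250),(148,75),(225,90),(183,230),(102,213),(603,163),(690,178),(672,328),(583,312)]
show("seat",[(T,T['extrinsics'],bt,crop(ut,180,175,8)),(S,S['extrinsics'],bs,crop(us,375,200,6))],[.45,.25,0])
pt=[(46,46,8),(46,-46,8),(-46,-46,8),(-46,46,8),(0,0,50),(22,-13,46),(-22,-13,46)]
vt=[(158,160),(425,200),(385,478),(120,435),(305,308),(348,245),(330,380)]
ps=[(46,-46,8),(46,46,8),(-46,46,8),(0,0,50),(-22,13,46),(22,-13,46),(22,13,46),(22,13,8)]
vs=[(195,322),(450,435),(665,245),(420,152),(512,145),(330,185),(408,235),(408,325)]
show("plate",[(T,T['extrinsics'],pt,crop(vt,370,175,7)),(S,S['extrinsics'],ps,crop(vs,185,150,8))],[.45,-.25,0],.026)
o=robot.get_obs();print(R.from_quat(o['tool_rot']).as_matrix().round(3))
E
python3 m0.py
```

```text
seat all [0.547 0.22 ] 4.4 rms 0.81
seat 0 [0.5474 0.2188] 4.62 rms 0.49
[[-0.2, -0.5], [0.5, -0.7], [-0.3, 0.8], [0.5, 0.0], [0.2, 0.2], [0.6, 0.2], [-0.7, -0.1], [0.4, -0.4], [-0.1, 0.1], [-1.1, 0.3]]
seat 1 [0.5465 0.2205] 4.48 rms 0.88
[[-1.3, -0.3], [0.9, 1.0], [-0.8, 0.1], [-0.4, 0.2], [-0.0, 0.4], [-0.5, -1.5], [0.3, -1.5], [0.1, 0.3], [-1.0, 0.1], [-0.0, -1.9], [0.4, -1.6], [1.7, 0.8], [0.5, 0.2]]
plate all [ 0.5395 -0.2041] -8.59 rms 0.92
plate 0 [ 0.5396 -0.2046] -8.4 rms 0.45
[[-0.8, -0.2], [-0.1, 0.4], [0.9, -0.2], [-0.7, -0.4], [-0.1, -0.2], [0.3, 0.1], [0.4, 0.4]]
plate 1 [ 0.5398 -0.203 ] -9.59 rms 1.17
[[-1.3, -0.4], [0.6, -0.7], [2.1, 1.4], [-0.3, -0.0], [0.2, -0.6], [-0.8, 0.6], [-0.9, -2.0], [1.3, 2.2]]
[[ 0.385 -0.001 -0.923]
 [ 0.923 -0.001  0.385]
 [-0.002 -1.     0.   ]]
```

```bash
cat >> h.py <<'E'
def target(pos,yawdeg):
    """moves: tool-frame shift cm and rotvec to TCP pos with tool y down, tool x at yaw"""
    o=robot.get_obs();Rc=R.from_quat(o['tool_rot']);a=np.radians(yawdeg)
    x=np.array([np.cos(a),np.sin(a),0]);y=np.array([0,0,-1.]);M=np.stack([x,y,np.cross(x,y)],1)
    d=Rc.inv().apply(np.array(pos)-o['position'])*100
    rv=(Rc.inv()*R.from_matrix(M)).as_rotvec()
    print("t",o['time'],"pos",o['position'].round(4),"yaw",np.degrees(np.arctan2(*Rc.as_matrix()[[1,0],0])).round(2),"shift cm",d.round(3),"rv",rv.round(4),"F",o['ft_force'].round(2),"w",round(o['grip_width'],4))
E
python3 -c "
from h import *
target([.5395,-.204,.2],81.5)"
```

```text
t 0.15 pos [0.2401 0.5765 0.2468] yaw 67.38 shift cm [-60.521   4.762 -57.661] rv [-0.0005 -0.2464 -0.0016] F [-0.14  0.24 -0.18] w 0.0873
```

{"op": "carry_out", "data": {"moves": [[1,-60.5,4.7,-57.7,0,-0.246,0],[1,-60.5,4.7,-57.7,0,-0.246,0],[1,-60.5,4.7,-57.7,0,-0.246,0],[1,-60.5,4.7,-57.7,0,-0.246,0],[1,-60.5,4.7,-57.7,0,-0.246,0],[1,-60.5,4.7,-57.7,0,-0.246,0],[1,-60.5,4.7,-57.7,0,-0.246,0],[1,-60.5,4.7,-57.7,0,-0.246,0],[1,-60.5,4.7,-57.7,0,-0.246,0],[1,-60.5,4.7,-57.7,0,-0.246,0],[1,-60.5,4.7,-57.7,0,-0.246,0],[1,-60.5,4.7,-57.7,0,-0.246,0],[1,-60.5,4.7,-57.7,0,-0.246,0],[1,-60.5,4.7,-57.7,0,-0.246,0],[1,-60.5,4.7,-57.7,0,-0.246,0],[1,-60.5,4.7,-57.7,0,-0.246,0],[1,-60.5,4.7,-57.7,0,-0.246,0],[1,-60.5,4.7,-57.7,0,-0.246,0],[1,-60.5,4.7,-57.7,0,-0.246,0],[1,-60.5,4.7,-57.7,0,-0.246,0]]}}

```text
time: 2.15
position: [0.5393, -0.2022, 0.2001]
tool_rot: [-0.535, -0.461, 0.462, 0.536]
ft_force: [0.4, 0.4, 0.9]
grip_width: 0.0874
```

```bash
python3 -c "
from h import *
import cv2
target([.5395,-.204,.2],81.5)
cv2.imwrite('pics/w1.png',robot.camera('wrist')[:,:,::-1])"
```

```text
t 2.15 pos [ 0.5393 -0.2022  0.2001] yaw 81.51 shift cm [-0.178  0.012 -0.047] rv [-0.002   0.0001  0.0011] F [0.39 0.45 0.94] w 0.0874
```

View pics/w1.png

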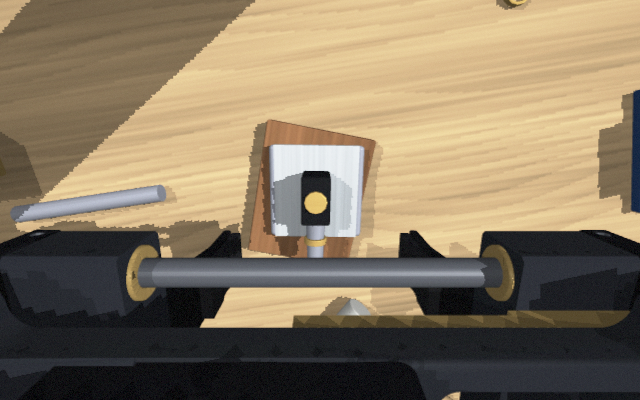

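```bash
python3 -c "
import cv2
im=cv2.imread('pics/w1.png')[110:260,240:390];cv2.imwrite('pics/w1c.png',cv2.resize(im,None,fx=4,fy=4,interpolation=cv2.INTER_CUBIC))"
```

```text
(no output)
```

View pics/w1c.png

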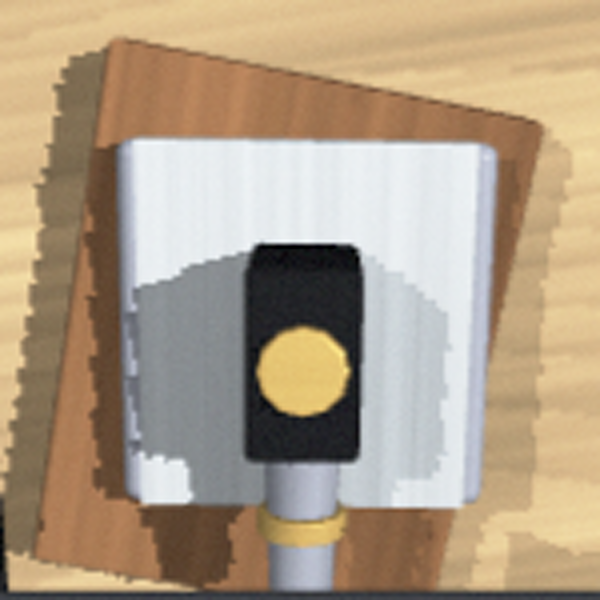

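```bash
python3 - <<'E'
from h import *
W=robot.camera_params("wrist")
o=robot.get_obs();A=np.eye(4);A[:3,:3]=R.from_quat(o['tool_rot']).as_matrix();A[:3,3]=o['position'];E=A@W['mount']
P=[(-46,-46,5),(-46,46,5),(46,46,5),(46,-46,5),(0,0,50),(22,-13,46),(22,13,46),(-22,-13,46),(-22,13,46)]
u=[(120,140),(497,145),(480,503),(128,503),(303,370),(246,461),(358,461),(247,265),(360,265)]
show("plate",[(W,E,P,crop(u,240,110,4))],[.54,-.2,-.15],.026)
target([.5395,-.204,.2],81.5)
E
```

```text
plate all [ 0.5388 -0.205 ] -8.98 rms 0.85
plate 0 [ 0.5388 -0.205 ] -8.98 rms 0.85
[[-1.5, -1.0], [0.5, -1.3], [0.7, -0.2], [-0.7, -1.0], [0.0, 0.5], [-0.5, 0.5], [0.9, 0.8], [-1.1, 0.3], [1.3, 0.6]]
t 2.2 pos [ 0.5394 -0.2019  0.2003] yaw 81.54 shift cm [-0.206  0.034 -0.038] rv [-0.0016  0.0007  0.0009] F [0.12 0.22 0.18] w 0.0868
```

```bash
python3 -c "
from h import *
target([.539,-.2046,.064],81.2)"
```

```text
t 2.2 pos [ 0.5394 -0.2019  0.2003] yaw 81.54 shift cm [-0.285 13.634 -0.019] rv [-0.0016  0.0059  0.0009] F [0.12 0.22 0.18] w 0.0868
```

{"op": "carry_out", "data": {"moves": [[1,-0.26,3,0,0,0.005,0],[1,-0.26,6,0,0,0.005,0],[1,-0.26,8,0,0,0.005,0],[1,-0.26,9.5,0,0,0.005,0],[1,-0.26,9.5,0,0,0.005,0],[1,-0.26,9.5,0,0,0.005,0]]}}

```text
time: 2.8
position: [0.5398, -0.205, 0.1059]
tool_rot: [-0.536, -0.46, 0.461, 0.537]
ft_force: [1.7, -0.4, 0.4]
grip_width: 0.0868
```

```bash
python3 -c "
from h import *
target([.539,-.2046,.064],81.2)"
```

```text
t 2.8 pos [ 0.5398 -0.205   0.1059] yaw 81.27 shift cm [0.026 4.19  0.087] rv [-0.0004  0.0012  0.0002] F [ 1.66 -0.38  0.37] w 0.0868
```

{"op": "carry_out", "data": {"moves": [[1,0.02,2.2,0.05,0,0,0],[1,0.02,3.5,0.05,0,0,0],[1,0.02,4.15,0.05,0,0,0],[1,0.02,4.15,0.05,0,0,0],[0.6,0.02,4.15,0.05,0,0,0],[0.4,0.02,4.15,0.05,0,0,0],[0.33,0.02,4.15,0.05,0,0,0],[0,0.02,4.15,0.05,0,0,0],[0,0.02,4.15,0.05,0,0,0],[0,0.02,4.15,0.05,0,0,0],[0,0.02,4.15,0.05,0,0,0],[0,0.02,4.15,0.05,0,0,0]], "force": 40}}

```text
time: 4.0
position: [0.5394, -0.2058, 0.064]
tool_rot: [-0.537, -0.46, 0.46, 0.537]
ft_force: [-0.1, -0.1, 0.5]
grip_width: 0.0303
```

```bash
python3 -c "
from h import *
target([.539,-.2046,.064],81.2);print(robot.get_obs()['moment'])"
```

```text
t 4.0 pos [ 0.5394 -0.2058  0.064 ] yaw 81.19 shift cm [0.111 0.004 0.059] rv [-0.     -0.0002 -0.    ] F [-0.13 -0.11  0.46] w 0.0303
[ 0.01965915  0.01325883 -0.05384876]
```

{"op": "carry_out", "data": {"moves": [[0,0,0,0,0,0,0],[0,0,0,0,0,0,0],[0,0,0,0,0,0,0],[0,0,0,0,0,0,0],[0,0,0,0,0,0,0]]}}

```text
time: 4.5
position: [0.5394, -0.2058, 0.064]
tool_rot: [-0.537, -0.46, 0.46, 0.537]
ft_force: [-0.3, -0.2, 0.5]
grip_width: 0.0257
```

```bash
python3 -c "
from h import *
target([.539,-.2046,.064],81.2);print(robot.get_obs()['moment'])"
```

```text
t 4.5 pos [ 0.5394 -0.2058  0.064 ] yaw 81.19 shift cm [0.11  0.002 0.059] rv [-0.     -0.0001 -0.    ] F [-0.27 -0.16  0.53] w 0.0257
[0.02011348 0.0018793  0.01682122]
```

Gripped (26 mm wide block). Lift.

{"op": "carry_out", "data": {"moves": [[0,0,-0.5,0,0,0,0],[0,0,-2,0,0,0,0],[0,0,-5,0,0,0,0],[0,0,-8,0,0,0,0],[0,0,-11,0,0,0,0],[0,0,-13,0,0,0,0],[0,0,-14,0,0,0,0],[0,0,-14,0,0,0,0],[0,0,-14,0,0,0,0]]}}

```text
time: 5.4
position: [0.5386, -0.2053, 0.2031]
tool_rot: [-0.536, -0.46, 0.46, 0.538]
ft_force: [-0.6, -0.6, -3.7]
grip_width: 0.026
```

```bash
python3 -c "
from h import *
import cv2
target([.547,.2195,.2],94.5);print(robot.get_obs()['moment'])
for n in ('wrist','scene'): cv2.imwrite(f'pics/{n}2.png',robot.camera(n)[:,:,::-1])"
```

```text
t 5.4 pos [ 0.5386 -0.2053  0.2031] yaw 81.19 shift cm [42.103  0.355  5.68 ] rv [-0.0019 -0.2324  0.0011] F [-0.56 -0.62 -3.74] w 0.026
[ 0.0302347  -0.0276849   0.02821833]
```

View pics/wrist2.png

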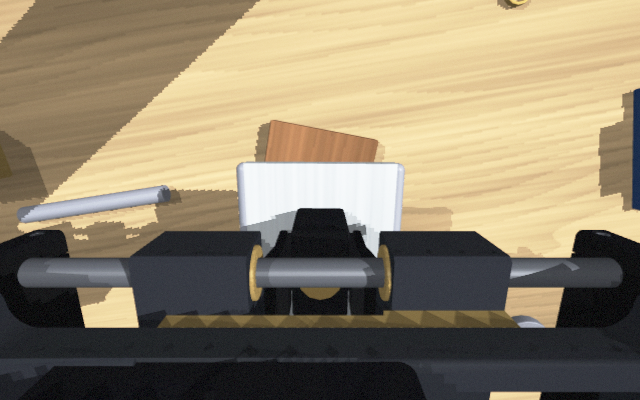

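View pics/scene2.png

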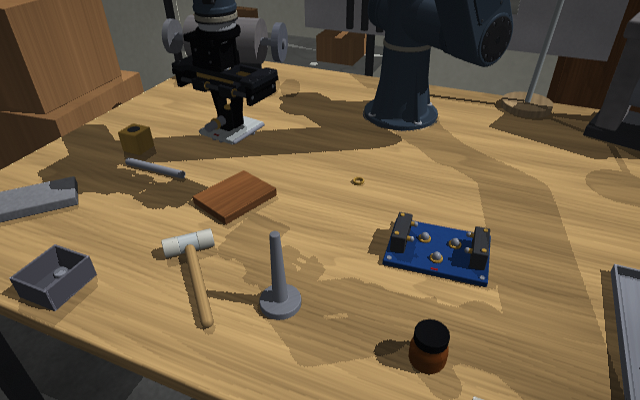

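```bash
python3 - <<'E'
from h import *
import cv2
W=robot.camera_params("wrist")
for dz in(-.002,0,.002):
  print(dz,proj([(-.046,.030,.046+dz),(.046,.030,.046+dz),(-.0445,.030,.046+dz),(.0445,.030,.046+dz)],W,W['mount']).round(1).tolist())
im=cv2.imread('pics/wrist2.png')[150:250,230:410];cv2.imwrite('pics/w2c.png',cv2.resize(im,None,fx=4.4,fy=4.4,interpolation=cv2.INTER_CUBIC))
E
```

```text
-0.002 [[232.1, 167.5], [406.1, 167.6], [235.0, 167.5], [403.2, 167.6]]
0 [[231.9, 163.7], [406.3, 163.8], [234.7, 163.7], [403.5, 163.8]]
0.002 [[231.6, 159.9], [406.6, 160.0], [234.4, 159.9], [403.7, 160.0]]
```

View pics/w2c.png

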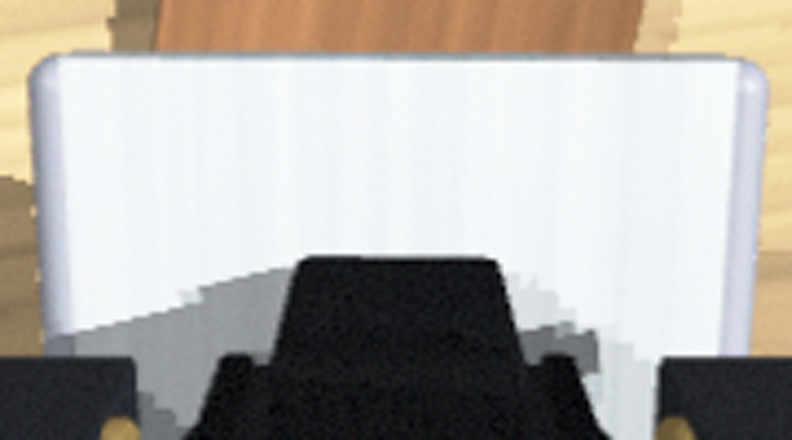

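```bash
python3 -c "
from h import *
target([.67,.23,.26],94.5)"
```

```text
t 5.5 pos [ 0.5384 -0.2052  0.2024] yaw 81.18 shift cm [45.029 -5.714 -6.312] rv [-0.003  -0.2324  0.0018] F [ 0.6   0.45 -3.26] w 0.0257
```

{"op": "carry_out", "data": {"moves": [[0,2,-2,0,0,0,0],[0,5,-5.5,-1,0,-0.05,0],[0,9,-5.7,-2,0,-0.1,0],[0,13,-5.7,-3,0,-0.15,0],[0,17,-5.7,-4,0,-0.2,0],[0,21,-5.7,-5,0,-0.232,0],[0,25,-5.7,-6,0,-0.232,0],[0,29,-5.7,-6.3,0,-0.232,0],[0,33,-5.7,-6.3,0,-0.232,0],[0,37,-5.7,-6.3,0,-0.232,0],[0,40,-5.7,-6.3,0,-0.232,0],[0,42.5,-5.7,-6.3,0,-0.232,0],[0,44,-5.7,-6.3,0,-0.232,0],[0,45,-5.7,-6.3,0,-0.232,0],[0,45,-5.7,-6.3,0,-0.232,0],[0,45,-5.7,-6.3,0,-0.232,0],[0,45,-5.7,-6.3,0,-0.232,0]]}}

```text
time: 7.2
position: [0.6706, 0.2278, 0.261]
tool_rot: [-0.481, -0.519, 0.519, 0.48]
ft_force: [-0.4, -0.1, -3.5]
grip_width: 0.0257
```

```bash
python3 -c "
from h import *
import cv2
target([.67,.23,.26],94.5);o=robot.get_obs();np.savez('p3.npz',q=o['tool_rot'],p=o['position'])
cv2.imwrite(f'pics/w3.png',robot.camera('wrist')[:,:,::-1])"
```

```text
t 7.2 pos [0.6706 0.2278 0.261 ] yaw 94.39 shift cm [0.227 0.098 0.047] rv [-0.0005 -0.0019 -0.0006] F [-0.36 -0.1  -3.46] w 0.0257
```

View pics/w3.png

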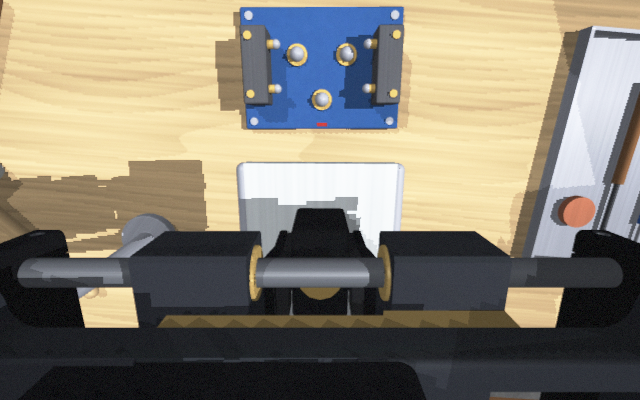

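```bash
python3 -c "
import cv2
im=cv2.imread('pics/w3.png')[0:135,230:415];cv2.imwrite('pics/w3c.png',cv2.resize(im,None,fx=4,fy=4,interpolation=cv2.INTER_CUBIC))"
```

```text
(no output)
```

View pics/w3c.png

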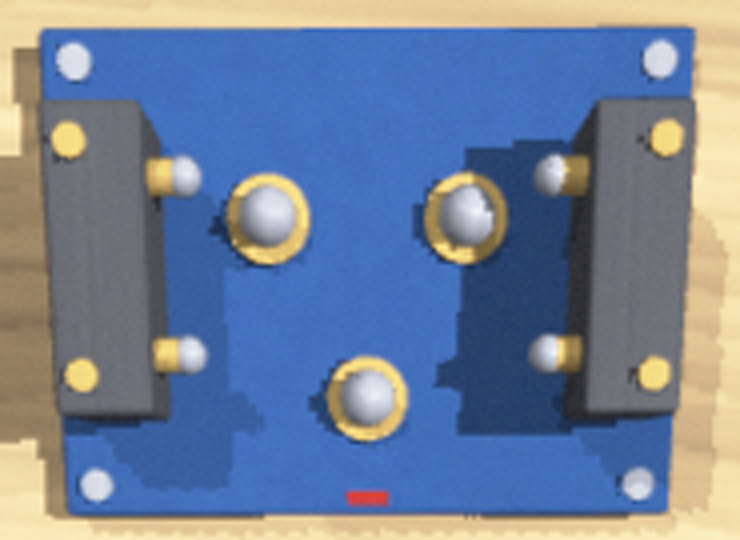

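```bash
python3 - <<'E'
from h import *
W=robot.camera_params("wrist");o=np.load('p3.npz')
A=np.eye(4);A[:3,:3]=R.from_quat(o['q']).as_matrix();A[:3,3]=o['p'];E=A@W['mount']
h=16;q=32*3**.5/2
P=[(-65,-90,12),(-65,90,12),(65,-90,12),(65,90,12),(-h,-q,18),(-h,q,18),(32,0,18),(-38,-83,48),(-38,-57,48),(38,-57,48),(38,-83,48),(-38,57,48),(-38,83,48),(38,83,48),(38,57,48)]
u=[(41,30),(693,28),(70,512),(667,510),(268,215),(467,214),(367,397),(42,101),(136,101),(154,410),(62,412),(602,98),(693,98),(678,410),(590,410)]
show("seat",[(W,E,P,crop(u,230,0,4))],[.54,.2,.08])
B=[4,5,6];show("balls",[(W,E,[P[i] for i in B],crop([u[i] for i in B],230,0,4))],[.54,.2,.08])
# held plate offset using the same camera, rear edge rows
E
```

```text
seat all [0.5477 0.2207] 4.7 rms 1.13
seat 0 [0.5477 0.2207] 4.7 rms 1.13
[[-1.3, -1.1], [1.6, -1.4], [-0.9, 1.4], [1.2, 1.1], [-0.0, 0.3], [0.4, 0.3], [0.4, 0.3], [-1.6, -1.0], [1.0, -1.1], [-0.0, 1.5], [-1.6, 1.1], [-1.1, -0.9], [2.3, -1.1], [1.4, 0.8], [-1.2, 1.0]]
balls all [0.5473 0.2204] 4.54 rms 0.13
balls 0 [0.5473 0.2204] 4.54 rms 0.13
[[-0.2, -0.1], [0.1, 0.1], [0.1, -0.0]]
```

```bash
python3 -c "
from h import *
target([.5478,.2198,.12],94.55)"
```

```text
t 7.25 pos [0.6707 0.2278 0.2611] yaw 94.39 shift cm [ 0.144 14.116 12.313] rv [-0.0002 -0.0028 -0.0004] F [-0.38 -0.24 -2.84] w 0.0258
```

{"op": "carry_out", "data": {"moves": [[0,0.1,1,2,0,-0.003,0],[0,0.14,3,5,0,-0.003,0],[0,0.14,5,8,0,-0.003,0],[0,0.14,7,10.5,0,-0.003,0],[0,0.14,9.5,12,0,-0.003,0],[0,0.14,12,12.3,0,-0.003,0],[0,0.14,13.5,12.3,0,-0.003,0],[0,0.14,14.1,12.3,0,-0.003,0],[0,0.14,14.1,12.3,0,-0.003,0],[0,0.14,14.1,12.3,0,-0.003,0],[0,0.14,14.1,12.3,0,-0.003,0]]}}

```text
time: 8.35
position: [0.549, 0.221, 0.1212]
tool_rot: [0.48, 0.521, -0.519, -0.479]
ft_force: [-0.5, -0.2, -3.7]
grip_width: 0.0258
```

```bash
python3 -c "
from h import *
import cv2
target([.5478,.2198,.082],94.55)
cv2.imwrite(f'pics/s4.png',cv2.resize(robot.camera('scene')[120:320,330:550,::-1],None,fx=3.6,fy=3.0))"
```

```text
t 8.35 pos [0.549  0.221  0.1212] yaw 94.63 shift cm [-0.116  3.921  0.137] rv [0.0025 0.0015 0.0002] F [-0.45 -0.15 -3.67] w 0.0258
```

View pics/s4.png

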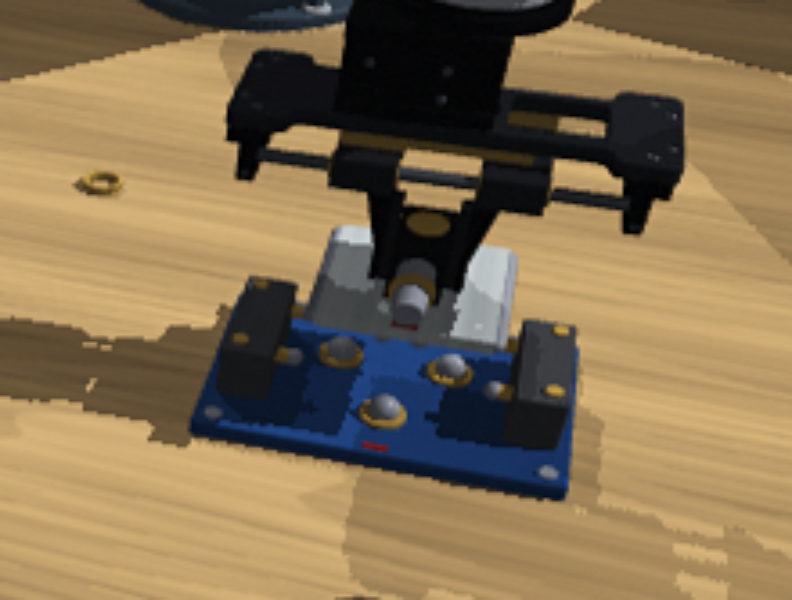

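{"op": "carry_out", "data": {"moves": [[0,-0.1,1,0.1,0.0025,0.001,0],[0,-0.11,2.5,0.13,0.0025,0.001,0],[0,-0.11,3.5,0.13,0.0025,0.001,0],[0,-0.11,3.9,0.13,0.0025,0.001,0],[0,-0.11,3.9,0.13,0.0025,0.001,0],[0,-0.11,3.9,0.13,0.0025,0.001,0],[0,-0.11,3.9,0.13,0.0025,0.001,0]]}}

```text
time: 9.1
position: [0.5472, 0.22, 0.0816]
tool_rot: [-0.479, -0.519, 0.52, 0.48]
ft_force: [0.6, 0.1, -2.5]
grip_width: 0.0258
```

```bash
python3 -c "
from h import *
import cv2
target([.5478,.2198,.0775],94.55);o=robot.get_obs();print(o['moment'])
cv2.imwrite(f'pics/s5.png',cv2.resize(robot.camera('scene')[180:300,360:510,::-1],None,fx=5,fy=5,interpolation=cv2.INTER_CUBIC))
cv2.imwrite(f'pics/w5.png',robot.camera('wrist')[:,:,::-1])"
```

```text
t 9.1 pos [0.5472 0.22   0.0816] yaw 94.6 shift cm [-0.022  0.407 -0.062] rv [-0.0013  0.0008  0.0001] F [ 0.62  0.09 -2.47] w 0.0258
[ 0.03285392  0.02697443 -0.02915159]
```

View pics/s5.png

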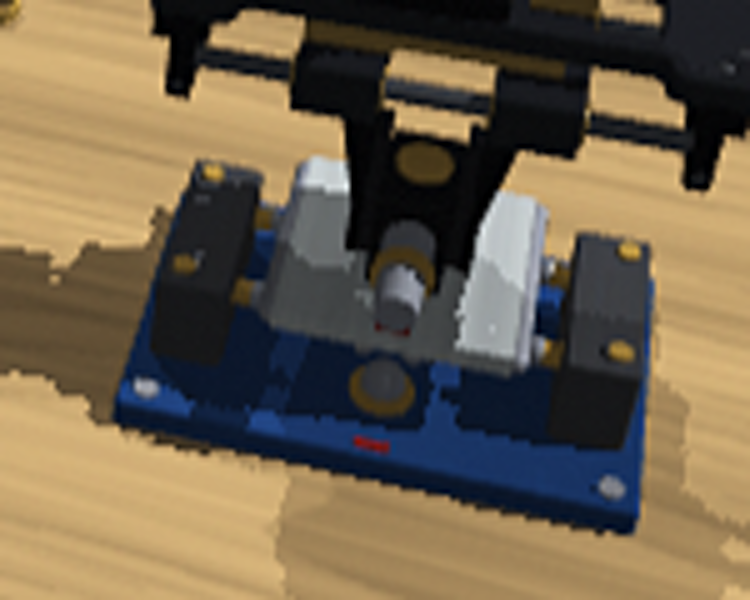

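View pics/w5.png

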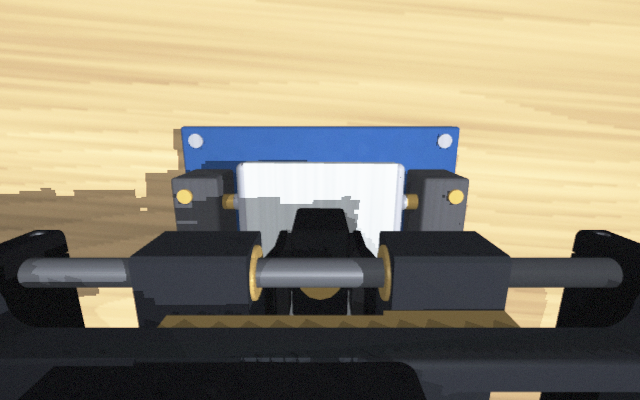

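```bash
python3 - <<'E'
from h import *
import cv2
W=robot.camera_params("wrist");M=W['mount'];z=.0816
# block rear top edge x=-38 z=48, base rear edge x=-65 z=12 ; tool coords: y=z_tcp-z, z=-(x-xtcp)
for d in(0,.001):print(proj([(0,z-.012,.065+d),(.07,z-.048,.038+d),(0,.03,.0465)],W,M).round(1).tolist())
im=cv2.imread('pics/w5.png')[115:235,165:315];cv2.imwrite('pics/w5c.png',cv2.resize(im,None,fx=5,fy=5,interpolation=cv2.INTER_CUBIC))
E
```

```text
[[319.5, 125.2], [447.9, 177.5], [319.4, 162.7]]
[[319.5, 123.6], [448.1, 175.7], [319.4, 162.7]]
```

View pics/w5c.png

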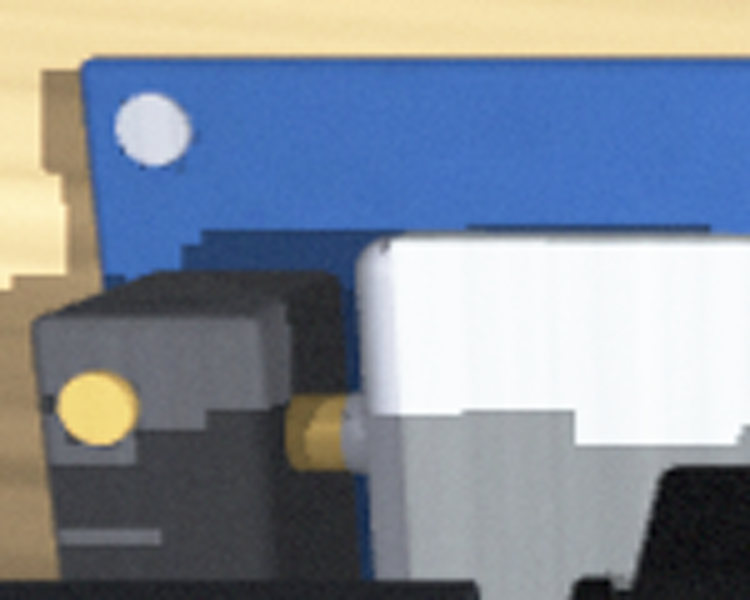

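{"op": "carry_out", "data": {"moves": [[0,-0.02,0.1,-0.11,-0.001,0.0008,0],[0,-0.02,0.2,-0.11,-0.001,0.0008,0],[0,-0.02,0.3,-0.11,-0.001,0.0008,0],[0,-0.02,0.4,-0.11,-0.001,0.0008,0],[0,-0.02,0.45,-0.11,-0.001,0.0008,0],[0,-0.02,0.45,-0.11,-0.001,0.0008,0],[0,-0.02,0.45,-0.11,-0.001,0.0008,0]]}}

```text
time: 9.9
position: [0.5479, 0.2199, 0.0769]
tool_rot: [-0.479, -0.519, 0.52, 0.48]
ft_force: [-1.5, 0.7, 0.9]
grip_width: 0.0254
```

```bash
python3 -c "
from h import *
target([.5485,.2198,.0665],94.55);o=robot.get_obs();print(o['moment'])"
```

```text
t 9.9 pos [0.5479 0.2199 0.0769] yaw 94.55 shift cm [-0.019  1.037 -0.062] rv [-0.001   0.0001  0.0002] F [-1.55  0.7   0.89] w 0.0254
[0.11876936 0.14615896 0.00425128]
```

{"op": "carry_out", "data": {"moves": [[0,-0.01,0.08,-0.04,0,0,0],[0,-0.01,0.16,-0.04,0,0,0],[0,-0.01,0.24,-0.04,0,0,0],[0,-0.01,0.24,-0.04,0,0,0],[0,-0.01,0.24,-0.04,0,0,0]]}}

```text
time: 10.4
position: [0.5483, 0.2198, 0.0761]
tool_rot: [-0.48, -0.519, 0.52, 0.48]
ft_force: [-3.5, -0.3, 11.3]
grip_width: 0.0259
```

```bash
python3 -c "
from h import *
target([.5485,.2198,.0665],94.55);o=robot.get_obs();print(o['moment'])"
```

```text
t 10.4 pos [0.5483 0.2198 0.0761] yaw 94.56 shift cm [-0.001  0.958 -0.021] rv [-0.0007  0.0002  0.0001] F [-3.54 -0.29 11.34] w 0.0259
[-0.05076908  0.65909079  0.04510522]
```

{"op": "carry_out", "data": {"moves": [[0,0,0.06,0.03,0,0,0],[0,0,0.12,0.03,0,0,0],[0,0,0.12,0.03,0,0,0]]}}

```text
time: 10.7
position: [0.5485, 0.2198, 0.0755]
tool_rot: [0.48, 0.52, -0.519, -0.48]
ft_force: [-3.6, -0.3, 13.7]
grip_width: 0.0254
```

```bash
python3 -c "
from h import *
target([.5485,.2198,.0665],94.55);o=robot.get_obs();print(o['moment'])"
```

```text
t 10.7 pos [0.5485 0.2198 0.0755] yaw 94.56 shift cm [0.002 0.899 0.005] rv [0.0007 0.0001 0.0001] F [-3.58 -0.29 13.74] w 0.0254
[-0.26619428  0.66405538 -0.07351988]
```

```bash
python3 -c "
from h import *
import cv2
cv2.imwrite(f'pics/s6.png',cv2.resize(robot.camera('scene')[180:300,360:510,::-1],None,fx=5,fy=5,interpolation=cv2.INTER_CUBIC))
cv2.imwrite(f'pics/w6.png',cv2.resize(robot.camera('wrist')[115:240,165:475,::-1],None,fx=2.5,fy=2.5,interpolation=cv2.INTER_CUBIC))"
```

View pics/s6.png

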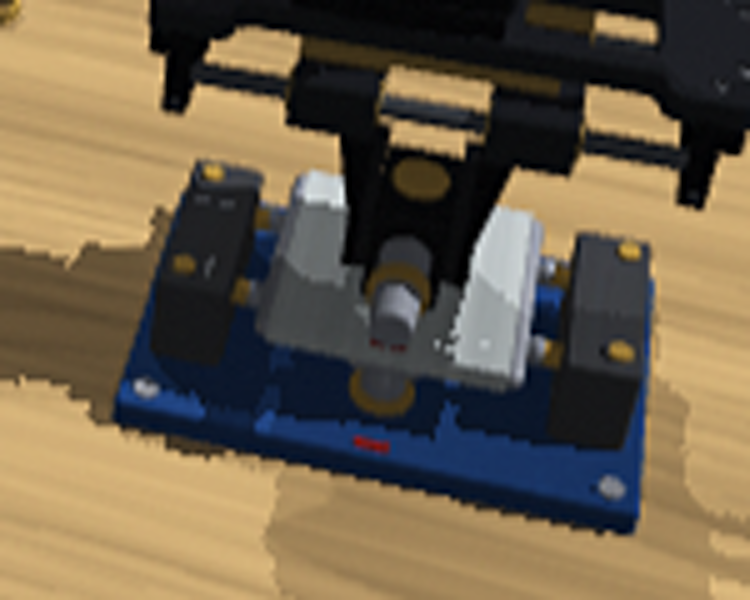

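View pics/w6.png

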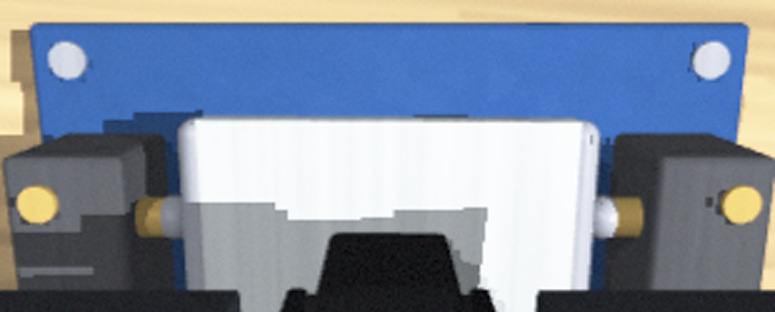

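{"op": "carry_out", "data": {"moves": [[0,0,0.06,0.03,0,0,0],[0,0,0.12,0.03,0,0,0],[0,0,0.12,0.03,0,0,0]]}}

```text
time: 11.1
position: [0.5489, 0.2198, 0.0735]
tool_rot: [0.48, 0.52, -0.519, -0.479]
ft_force: [-0.7, 1.3, 5.3]
grip_width: 0.0257
```

```bash
python3 -c "
from h import *
target([.5485,.2198,.0665],94.55);o=robot.get_obs();print(o['moment'])"
```

```text
t 11.1 pos [0.5489 0.2198 0.0735] yaw 94.55 shift cm [-0.001  0.7    0.047] rv [ 0.0022 -0.      0.0004] F [-0.67  1.26  5.27] w 0.0257
[0.10422901 0.16022123 0.04737574]
```

{"op": "carry_out", "data": {"moves": [[0,0,0.08,0.03,0.002,0,0],[0,0,0.16,0.03,0.002,0,0],[0,0,0.24,0.03,0.002,0,0],[0,0,0.24,0.03,0.002,0,0]]}}

```text
time: 11.5
position: [0.5487, 0.2197, 0.0696]
tool_rot: [0.48, 0.519, -0.519, -0.48]
ft_force: [2.2, 1.3, -1.0]
grip_width: 0.0256
```

```bash
python3 -c "
from h import *
target([.5485,.2198,.0665],94.55);o=robot.get_obs();print(o['moment'])"
```

```text
t 11.5 pos [0.5487 0.2197 0.0696] yaw 94.55 shift cm [0.01  0.309 0.022] rv [-0.0001 -0.0001  0.0002] F [ 2.18  1.3  -1.02] w 0.0256
[ 0.1622394  -0.44604163 -0.02565115]
```

{"op": "carry_out", "data": {"moves": [[0,0,0.06,0,0,0,0],[0,0,0.12,0,0,0,0],[0,0,0.18,0,0,0,0],[0,0,0.18,0,0,0,0]]}}

```text
time: 11.9
position: [0.5473, 0.2196, 0.0668]
tool_rot: [-0.479, -0.518, 0.52, 0.481]
ft_force: [2.6, 0.9, -5.6]
grip_width: 0.026
```

```bash
python3 -c "
from h import *
target([.5485,.2198,.0665],94.55);o=robot.get_obs();print(o['moment'])"
```

```text
t 11.9 pos [0.5473 0.2196 0.0668] yaw 94.54 shift cm [ 0.008  0.03  -0.126] rv [-0.0037 -0.0001  0.0001] F [ 2.64  0.86 -5.65] w 0.026
[ 0.21250922 -0.67583151 -0.02658591]
```

{"op": "carry_out", "data": {"moves": [[0.33,0,0,0,0,0,0],[0.38,0,0,0,0,0,0],[0.42,0,0,0,0,0,0],[0.46,0,0,0,0,0,0],[0.46,0,0,0,0,0,0],[0.46,0,0,0,0,0,0]]}}

```text
time: 12.5
position: [0.5471, 0.2196, 0.0676]
tool_rot: [-0.479, -0.518, 0.52, 0.481]
ft_force: [0.1, -0.7, 0.2]
grip_width: 0.0398
```

```bash
python3 -c "
from h import *
import cv2
target([.5485,.2198,.0665],94.55);o=robot.get_obs();print(o['moment'])
cv2.imwrite(f'pics/s7.png',cv2.resize(robot.camera('scene')[180:300,360:510,::-1],None,fx=5,fy=5,interpolation=cv2.INTER_CUBIC))
cv2.imwrite(f'pics/w7.png',cv2.resize(robot.camera('wrist')[115:240,165:475,::-1],None,fx=2.5,fy=2.5,interpolation=cv2.INTER_CUBIC))"
```

```text
t 12.5 pos [0.5471 0.2196 0.0676] yaw 94.55 shift cm [ 0.012  0.114 -0.137] rv [-0.0037  0.     -0.0001] F [ 0.05 -0.69  0.17] w 0.0398
[ 0.06562067  0.0400747  -0.00879376]
```

View pics/s7.png

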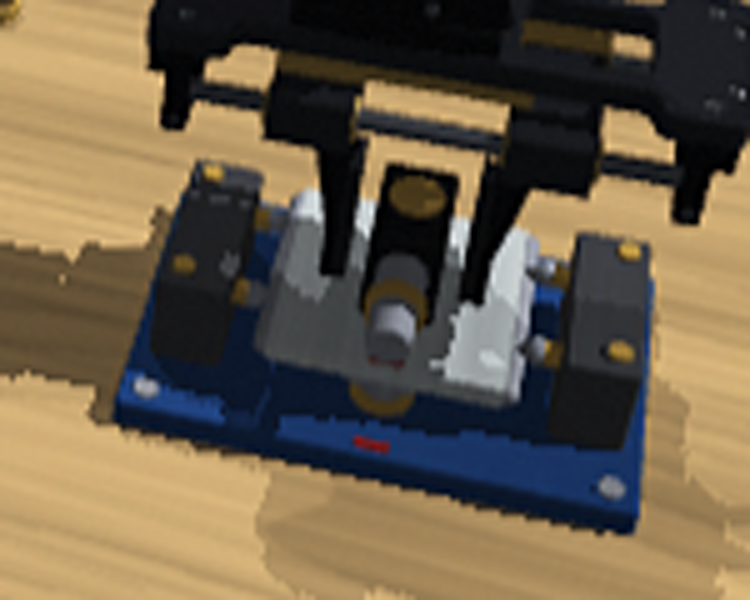

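View pics/w7.png

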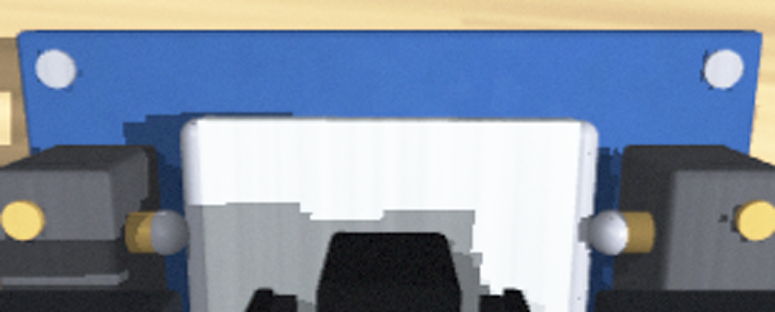

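{"op": "carry_out", "data": {"moves": [[0.46,0,-1,0,0,0,0],[0.46,0,-3,0,0,0,0],[0.46,0,-6,0,0,0,0],[0.3,0,-9,0,0,0,0],[0,0,-12,0,0,0,0],[0,0,-14,0,0,0,0],[0,0,-14,0,0,0,0],[0,0,-14,0,0,0,0],[0,0,-14,0,0,0,0],[0,0,-14,0,0,0,0],[0,0,-14,0,0,0,0],[0,0,-14,0,0,0,0],[0,0,-14,0,0,0,0]], "force": 20}}

```text
time: 13.9
position: [0.5476, 0.2196, 0.2071]
tool_rot: [-0.479, -0.518, 0.521, 0.481]
ft_force: [0.2, 0.6, 0.4]
grip_width: -0.0
```

```bash
python3 -c "
from h import *
import cv2
target([.548,.2196,.15],94.55);o=robot.get_obs();np.savez('p8.npz',q=o['tool_rot'],p=o['position'])
cv2.imwrite('pics/w8.png',robot.camera('wrist')[:,:,::-1])
a=robot.camera('top')[:,:,::-1];cv2.imwrite('pics/t8.png',a);cv2.imwrite('pics/t8c.png',cv2.resize(a[175:250,180:280],None,fx=8,fy=8,interpolation=cv2.INTER_CUBIC))
a=robot.camera('scene')[:,:,::-1];cv2.imwrite(f'pics/s8.png',cv2.resize(a[200:290,375:500],None,fx=6,fy=6,interpolation=cv2.INTER_CUBIC))"
```

```text
t 13.9 pos [0.5476 0.2196 0.2071] yaw 94.55 shift cm [-2.000e-03  5.708e+00 -6.000e-02] rv [-0.0043 -0.     -0.0001] F [0.18 0.64 0.4 ] w -0.0
```

View pics/w8.png

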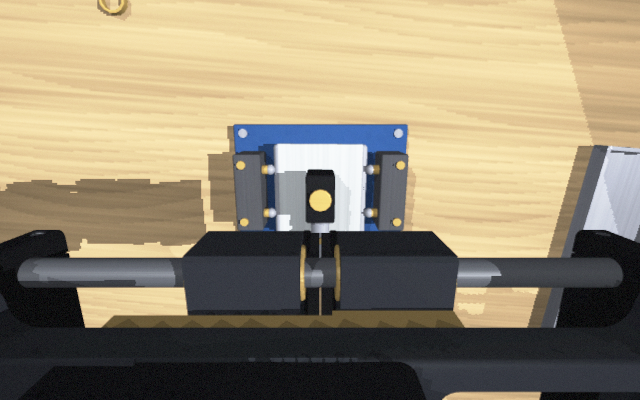

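View pics/t8c.png

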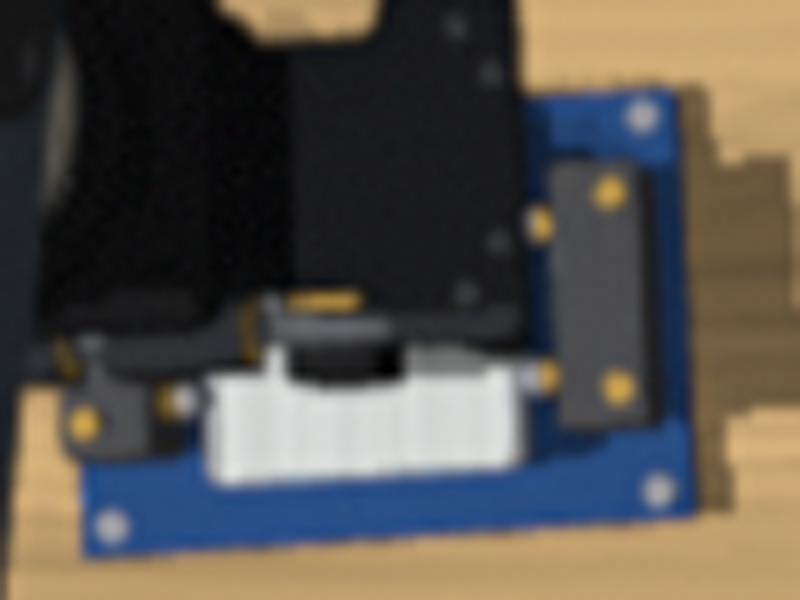

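View pics/s8.png

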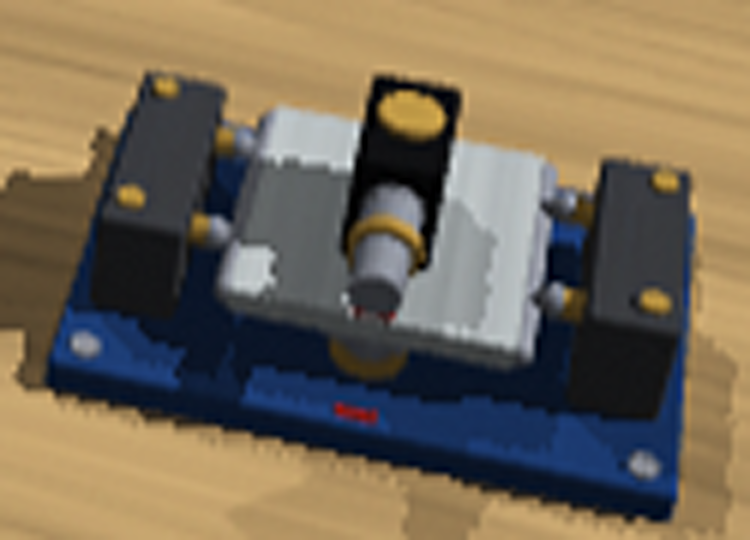

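```bash
python3 - <<'E'
from h import *
S=robot.camera_params("scene");W=robot.camera_params("wrist");o=np.load('p8.npz')
A=np.eye(4);A[:3,:3]=R.from_quat(o['q']).as_matrix();A[:3,3]=o['p'];E=A@W['mount']
s=[.5467,.2202,np.radians(4.5)]
for dz in(0,.004):
    p=proj(world([(0,0,.0785+dz),(-.022,-.013,.0745+dz),(-.022,.013,.0745+dz)],s),S,S['extrinsics']);print("scene",dz,((p-[375,200]+.5)*6-.5).round(0).tolist())
    print("wrist",proj(world([(0,0,.0785+dz)],[.5475,.2203,.0785]),W,E).round(1))
# cap xy from wrist
u=np.array([320.5,200.5])
r=least_squares(lambda q:(proj([(q[0],q[1],.0785)],W,E)-u).ravel(),[.55,.22]).x;print(r)
E
```

```text
scene 0 [[411.0, 111.0], [373.0, 70.0], [462.0, 86.0]]
wrist [[320.3 201.8]]
scene 0.004 [[413.0, 100.0], [375.0, 59.0], [464.0, 75.0]]
wrist [[320.3 202.9]]
[0.54636749 0.22041684]
```

{"op": "carry_out", "data": {"moves": [[0,0,3,0.04,-0.004,0,0],[0,0,6,0.04,-0.004,0,0],[0,0,8.5,0.04,-0.004,0,0],[0,0,9.8,0.04,-0.004,0,0],[0,0,9.9,0.04,-0.004,0,0],[0,0,9.9,0.04,-0.004,0,0],[0,0,9.9,0.04,-0.004,0,0],[0,0,9.9,0.04,-0.004,0,0]]}}

```text
time: 14.85
position: [0.5479, 0.2198, 0.1099]
tool_rot: [0.48, 0.52, -0.519, -0.479]
ft_force: [-0.5, -0.8, -0.1]
grip_width: 0.0005
```

```bash
python3 -c "
from h import *
import cv2
target([.547,.2197,.1035],94.55)
cv2.imwrite('pics/s9.png',cv2.resize(robot.camera('scene')[150:290,375:500,::-1],None,fx=4,fy=4,interpolation=cv2.INTER_CUBIC))"
```

```text
t 14.85 pos [0.5479 0.2198 0.1099] yaw 94.55 shift cm [0.001 0.64  0.096] rv [0.0032 0.     0.0003] F [-0.49 -0.8  -0.05] w 0.0005
```

View pics/s9.png

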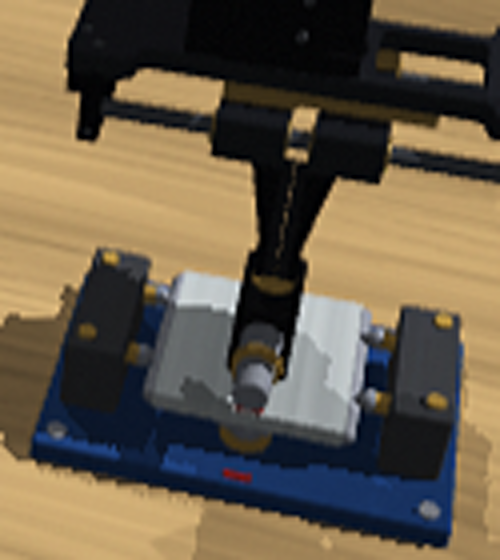

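Aligned over the cap. Lower slowly to contact.

{"op": "carry_out", "data": {"moves": [[0,0,0.2,0.08,0.003,0,0],[0,0,0.4,0.08,0.003,0,0],[0,0,0.5,0.08,0.003,0,0],[0,0,0.58,0.08,0.003,0,0],[0,0,0.62,0.08,0.003,0,0],[0,0,0.62,0.08,0.003,0,0],[0,0,0.62,0.08,0.003,0,0]]}}

```text
time: 15.6
position: [0.5466, 0.2196, 0.1035]
tool_rot: [-0.479, -0.519, 0.52, 0.48]
ft_force: [-0.5, -1.2, 6.8]
grip_width: 0.0004
```

```bash
python3 -c "
from h import *
target([.547,.2197,.1035],94.55)"
```

```text
t 15.6 pos [0.5466 0.2196 0.1035] yaw 94.56 shift cm [ 0.01   0.003 -0.043] rv [-0.0014  0.0002  0.    ] F [-0.49 -1.17  6.85] w 0.0004
```

{"op": "carry_out", "data": {"moves": [[0,0,0.02,0,0,0,0],[0,0,0.03,0,0,0,0],[0,0,0.03,0,0,0,0]]}}

```text
time: 15.9
position: [0.5466, 0.2196, 0.1035]
tool_rot: [-0.479, -0.519, 0.52, 0.48]
ft_force: [-1.6, -0.5, 8.9]
grip_width: 0.0002
```

{"op": "carry_out", "data": {"moves": [[0,0,0.015,0,0,0,0],[0,0,0.015,0,0,0,0],[0,0,0.015,0,0,0,0],[0,0,0.015,0,0,0,0]]}}

```text
time: 16.3
position: [0.5466, 0.2196, 0.1035]
tool_rot: [-0.479, -0.519, 0.52, 0.48]
ft_force: [-1.7, -0.2, 10.0]
grip_width: 0.0004
```

{"op": "carry_out", "data": {"moves": [[0,0,0,0,0,0,0],[0,0,0,0,0,0,0],[0,0,0,0,0,0,0],[0,0,0,0,0,0,0],[0,0,0,0,0,0,0],[0,0,0,0,0,0,0],[0,0,0,0,0,0,0]]}}

```text
time: 17.0
position: [0.5466, 0.2196, 0.1035]
tool_rot: [-0.479, -0.519, 0.52, 0.48]
ft_force: [-1.0, -1.5, 9.7]
grip_width: 0.0001
```

{"op": "carry_out", "data": {"moves": [[0,0,0,0,0,0,0],[0,0,0,0,0,0,0],[0,0,0,0,0,0,0],[0,0,0,0,0,0,0],[0,0,0,0,0,0,0]]}}

```text
time: 17.5
position: [0.5466, 0.2196, 0.1035]
tool_rot: [-0.479, -0.519, 0.52, 0.48]
ft_force: [-1.5, -0.0, 9.2]
grip_width: 0.0006
```

Held at about 10 N for over a second. Now I'll retreat.

{"op": "carry_out", "data": {"moves": [[0,0,-0.3,0,0,0,0],[0,0,-2,0,0,0,0],[0,0,-5,0,0,0,0],[0,0,-9,0,0,0,0],[0,0,-13,0,0,0,0],[0,-4,-15,0,0,0,0],[0,-8,-15,0,0,0,0],[0,-12,-15,0,0,0,0],[0,-16,-15,0,0,0,0],[0,-20,-15,0,0,0,0],[0,-22,-15,0,0,0,0],[0,-22,-15,0,0,0,0],[0,-22,-15,0,0,0,0],[0,-22,-15,0,0,0,0]]}}

```text
time: 18.9
position: [0.5637, 0.0014, 0.2517]
tool_rot: [-0.479, -0.519, 0.52, 0.48]
ft_force: [-0.6, -0.6, -0.4]
grip_width: 0.0009
```

```bash
python3 -c "
from h import *
import cv2
target([.547,.2197,.1035],94.55)
a=robot.camera('top')[:,:,::-1];cv2.imwrite('pics/t10.png',a);cv2.imwrite('pics/t10c.png',cv2.resize(a[175:250,180:280],None,fx=8,fy=8,interpolation=cv2.INTER_CUBIC))
a=robot.camera('scene')[:,:,::-1];cv2.imwrite('pics/s10.png',a);cv2.imwrite('pics/s10c.png',cv2.resize(a[200:290,375:500],None,fx=6,fy=6,interpolation=cv2.INTER_CUBIC))"
```

```text
t 18.9 pos [0.5637 0.0014 0.2517] yaw 94.61 shift cm [21.882 14.833 -0.14 ] rv [-0.0032  0.001   0.0007] F [-0.63 -0.62 -0.41] w 0.0009
```

View pics/s10c.png

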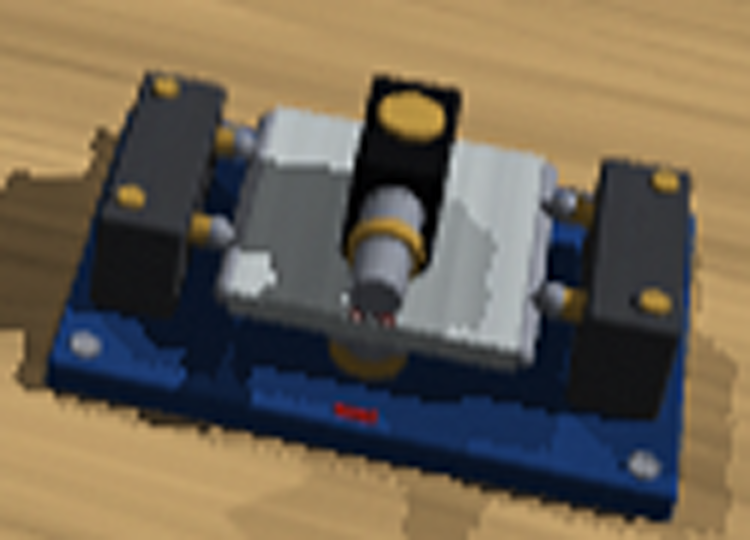

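View pics/t10c.png

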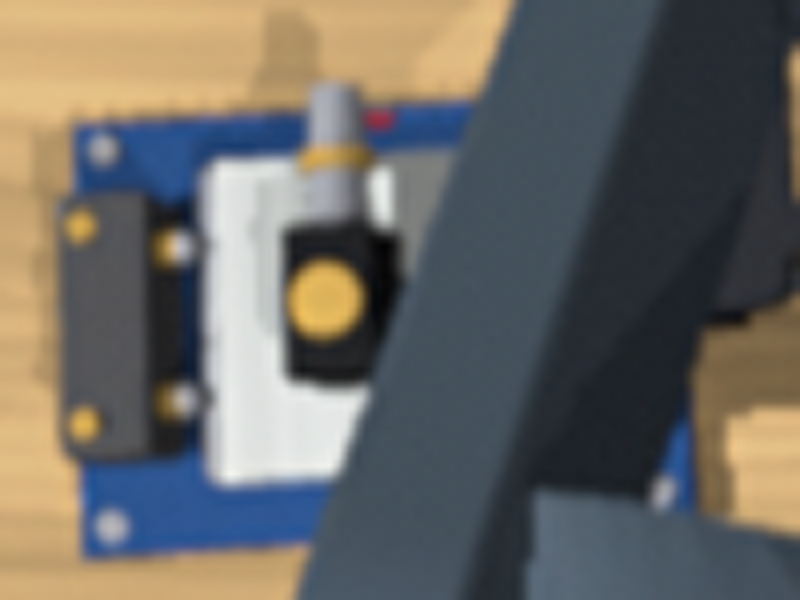

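View pics/s10.png

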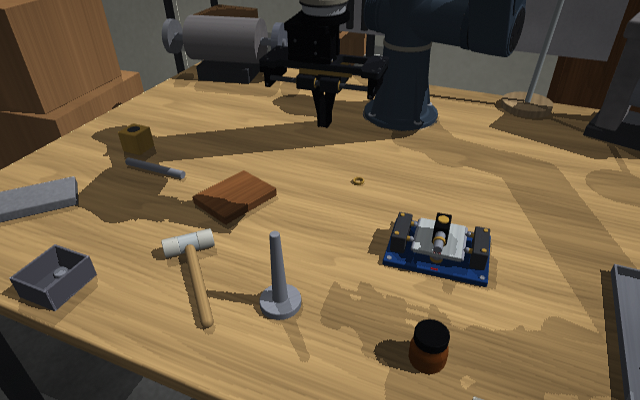

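```bash
python3 -c "
from rig import robot
print(robot.hand_in())"
```

```text
the job is handed in; nothing more can be done
None
```

The plate is on the blue base, ring towards the red mark, snapped in under the side noses and sitting home. I gripped it by the black block, pushed it level past the noses, let go, then pressed the brass cap with closed fingers and backed clear. The job was handed in at about 19 s.

- **Push past the noses:** this peaked at about 17 N of net push in the readings between steps, slightly above the 5–15 N you gave. After that the force fell away and the springs pulled the plate down.
- **Cap push:** it read 9–10 N for about 1.5 s. The highest value I read was 10.0 N, though I only read the force at the end of each move.
- **Height:** the fingers met the cap at exactly the fully-home height. The scene camera put the cap within about 1 mm of home, slightly low if anything.
- **Position:** the wrist and scene cameras disagreed by 1–2 mm on where the seat and plate are, which is within their calibration. I used the wrist view to correct the alignment before pushing.
- **Bystanders:** the last scene picture shows the mallet, mandrel, loose ring and jar where they were, with the robot touching nothing. In the last top picture the arm hid part of the base, so I judged the -y side from the scene camera only.

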